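Refit the spring-held cover plate of an instrument case

ROBOT

A 6-joint arm with a two-finger parallel gripper is mounted at the origin on a cart in front of the work surface, level with it; the furniture and walls round the work are solid. World frame = base frame: x ahead of the robot, y to its left, z up, the work surface at z = 0. Lengths are in m, angles in rad, forces in N, time in s.
With the tool pointing down it reaches from about 0.3 to 0.875 m from the base axis. Payload 6.4 kg.
Tool frame: the origin (TCP) lies midway between the tips of the shut fingers; the grasp point (between the pads) lies 19 mm behind it; z points along the fingers, y is the line along which they close (so a half turn about z gives the same grasp; the last joint's range is limited). The gripper opens to 85 mm and grips with 20 to 120 N. Pads are 22 mm wide; open, the fingers measure 114 mm over their backs; the gripper's body (76 mm by 85 mm) begins 54 mm behind the grasp point. The pads swing forward as they close: fully open they stand 13 mm farther back than shut.
Start: joints at [1.022, 0.181, 1.607, -0, 1.354, -0.206], TCP at [0.193, 0.542, 0.231] pointing down, gripper open.
Joint ranges: [-2.99, 2.99], [-0.89, 2.07], [0.3, 2.58], [-1.14, 4.28], [0, 2.63], [-3.12, 3.12]. Speed limits (rad/s): [2.57, 2.57, 3.01, 3.14, 3.14, 3.14].

INTERFACE

Orientations are given as a unit quaternion [w, x, y, z].
In Python, from bench import sensors, vision, ctrl gives the robot as it stands.
- The arm moves only by the tool carry_out, never from a script. Its argument "deltas" is text: rows parted by semicolons, each of 7 numbers parted by spaces: the shift along the tool's x, y, z in mm, then the turn, a rotation vector about the tool's x, y, z in rad, then the closure, from 0 (fully open) to 1 (shut). In form: tx ty tz ax ay az claw; .... A call has 1 to 12 rows; each row is the pose to reach, as a shift and turn from the pose commanded when the call began, along the tool's axes at that moment; what a row does not reach only later rows make up. A row lasts 1/8 s, in which the tool goes at most 62.5 mm and 10.7 degrees, less where a joint would pass 70% of its speed; a pose out of reach is approached as far as the arm can. A call with a gripper value outside its range is refused whole. The fingers move at their own pace and stop on an object; the grip force is fixed at half the most. Time passes only in rows, so rows that repeat a pose let the fingers close. It gives the time, the measured TCP pose, the force, the opening and the grip force at its end, in the units of the state.
- sensors.get_obs(): the state, without advancing time (a new reading comes with each control period).
- vision.camera(name): name is "side" or "top"; returns the picture (384x512x3 uint8, blue, green, red); there is no depth.
- vision.camera_model(name): a dict with "K" (3x3 intrinsics, pixels), "k1" (the pictures are not rectified: a ray, as slopes to the right and down, at radius r is drawn at 1 + k1 r^2 times it, then the intrinsics apply), "extrinsics" (4x4, takes a point from world to camera coordinates). Camera axes: x right, y down, z forward; pixel columns grow to the right and rows downward; lengths in m; the calibration is good to about 2 mm. A picture is of the moment at which its call begins. camera_model takes no time and is no camera call.
- ctrl.hand_in(): hands the job in; it is judged then, once.
The state is a dict: "time_s": time; "q": joint angles; "dq": joint speeds; "joint_efforts": joint torques, N m; "eef_pos": TCP position; "eef_rot": TCP orientation; "wrist_force": force on the tool from outside, world axes, zero at the start; "torque": the same for the moment, N m; "opening": opening from 0.0 (shut) to 1.0 (fully open); "grasp_force": force on a finger pad.
Only numpy, scipy, OpenCV 4.12 (cv2) and the standard library are available. Lean on these libraries where they do the work, as an engineer would, in place of code of your own. Each camera call takes 0.05 s, during which the arm holds its last target. There are 200 camera calls.

TASK

Refit the blue cover plate on the grey instrument case: it is longer than the opening of the aluminium frame, so tilt it, slip its edge under the wide lip against the orange spring bar, press the bar back just far enough to lower the other edge past the narrow lip, and ease it across fully home until it lies flat on the ledges, held under both lips. Work gently, by feel: do not ram the frame or bar and do not let the spring snap the plate home. Leave the tools on the desk where they lie.

Things in the scene. Friction and masses are not known exactly. Their poses are not given: they have to be found in the camera images.
- cover: Blue cover plate, loose, about 0.25 kg: 150 (its x) x 104 (its y) x 5 mm, lying flat with a black upright grip block on its middle, 16 (x) x 44 (y) mm, its top 43 mm above the plate's underside. Origin: centre of the plate's underside; z up through the grip. Turning it half a turn makes no difference.
- case: Grey instrument case, fixed, 200 x 132 x 40 mm, under an aluminium frame (72 mm high in all). Origin: on the desk below the nominal middle of the frame's opening; x points from the wide lip (robot's side) to the narrow lip, z up. The frame sits in slotted holes: the whole frame with lips, ledges and bar may be shifted up to 8 mm either way along the case's x, which no pose here shows.
- wide_lip (a point): Fixed to the case: nominal middle of the wide lip's edge, at its top, case x = -67, z = 72 mm (the true edge is up to 8 mm off along x). The lip is 4 mm thick, underside at z = 68; the pocket under it is 27 mm deep (end wall at nominal x = -94). Ledges run all round the opening, top at z = 46: the near one reaches in to x = -45, the side ones to y = +-43.
- narrow_lip (a point): Fixed to the case: nominal middle of the narrow lip's edge, at its top, case x = +67, z = 72 mm (the true edge is up to 8 mm off along x, by the same shift as the wide lip). 4 mm thick; under it the end stop face 8 mm beyond the edge, and a ledge reaching in to x = +58, top z = 46. The opening is 134 mm long between lip edges and 110 mm wide between side walls (y = +-55).
- spring_bar (a joint): How far (m) the orange bar in the pocket under the wide lip is pushed back, to the case's -x. 0: free, its face 6 mm behind the wide lip's edge; 0.0145: hard end. Bar 100 mm wide, z = 47 to 64. It pushes with 4 N at 0, rising 0.35 N per mm to 9.1 N. Cover home on the end stop: 0.002; the flat cover clears the narrow lip only above 0.010.
- screwdriver_red: Red screwdriver, 150 mm, loose on the desk; a bystander. Origin near its middle.
- needle_pliers: Needle-nose pliers with blue handles, 130 mm, loose on the desk; a bystander. Origin near its middle.
- marker: White marker with a blue cap, 136 mm, loose on the desk; a bystander. Origin near its middle.

How it is judged:
By the outcome, as a careful person would: the job done as asked, in the order asked, and still so for the second after the job is handed in, with the robot touching nothing.
It also fails if it takes over 59 s, if anything falls off the work surface, if the arm or the gripper's body presses on something with over 40 N, if the wrist force passes 120 N, or if a joint passes its speed limit or range.

## Working session

There is one attempt and no reset: what is moved stays moved. The work goes in short steps, Python scripts to look and compute and a tool call to move; the robot and the scene stay as the last step left them, time stands still between calls to the robot, and variables do not carry over. Pictures are saved under pics/ and viewed, at most 10 in all, crops included, and the job is handed in when it is done.

Besides the shell and the picture viewer there is one more tool, called after "Emit:" as name(argument=value, ...) on one line, values as JSON. carry_out: Moves the arm, as the interface text tells. Its arguments: {"type":"object","properties":{"deltas":{"type":"string"}},"required":["deltas"]}

```bash
mkdir -p pics
python3 - <<'E'
from bench import sensors, vision, ctrl
import cv2
for n in("side","top"):
    cv2.imwrite(f"pics/{n}0.png",vision.camera(n)); m=vision.camera_model(n); print(m)
o=sensors.get_obs(); print(o)
E
```

```text
{'K': array([[414.82719066,   0.        , 258.91784085],
       [  0.        , 414.82719066, 197.13624429],
       [  0.        ,   0.        ,   1.        ]]), 'k1': -0.06369437239019726, 'extrinsics': array([[-0.98976036, -0.14039032, -0.02578734,  0.53484721],
       [-0.02333302,  0.33736096, -0.94108615,  0.10744584],
       [ 0.14081903, -0.93084807, -0.33718224,  1.29185594],
       [ 0.        ,  0.        ,  0.        ,  1.        ]])}
{'K': array([[350.82348241,   0.        , 251.96534724],
       [  0.        , 350.82348241, 191.09213623],
       [  0.        ,   0.        ,   1.        ]]), 'k1': 0.025685789694158596, 'extrinsics': array([[ 0.0293492 , -0.99937253, -0.01982867, -0.05247542],
       [-0.99499795, -0.02731422, -0.09608857,  0.58216286],
       [ 0.09548667,  0.02254961, -0.99517527,  0.94265974],
       [ 0.        ,  0.        ,  0.        ,  1.        ]])}
{'time_s': 0.1, 'q': array([ 1.02171906e+00,  1.81502082e-01,  1.60790113e+00,  9.28909174e-06,
        1.35381270e+00, -2.06307644e-01]), 'dq': array([-2.28104519e-03, -1.09634164e-03, -2.82442790e-03, -1.04752949e-03,
        5.86110313e-05,  1.95956431e-03]), 'joint_efforts': array([ 9.41744147e-04, -4.45877302e+01, -3.52235484e+01, -2.47266389e-04,
        4.18127180e-03,  1.88877692e-06]), 'eef_pos': array([0.19297449, 0.54112126, 0.23045771]), 'eef_rot': array([-3.03525388e-04,  1.70547968e-01,  9.85349041e-01, -7.52752614e-04]), 'wrist_force': array([-0.38827721,  0.41066648, -0.79646901]), 'torque': array([-3.01597266e-02,  8.82013326e-05,  7.84113700e-03]), 'grasp_force': 0.0, 'opening': 1.0034446485267048}
```

View pics/side0.png

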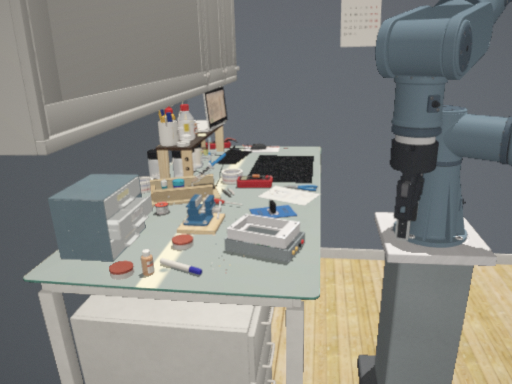

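View pics/top0.png

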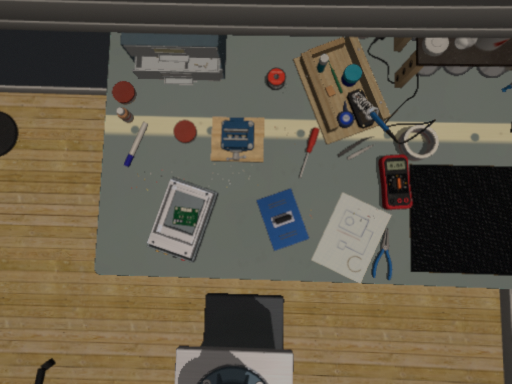

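Run:
```python
import cv2, numpy as np
t=cv2.imread("pics/top0.png"); s=cv2.imread("pics/side0.png")
a=cv2.resize(t[170:266,140:240],None,fx=6,fy=6,interpolation=cv2.INTER_CUBIC)
cv2.imwrite("pics/c1.png",a[:600])
b=cv2.resize(s[190:265,215:315],None,fx=7,fy=7,interpolation=cv2.INTER_CUBIC)
cv2.imwrite("pics/c2.png",b)
```

```text
(no output)
```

View pics/c1.png

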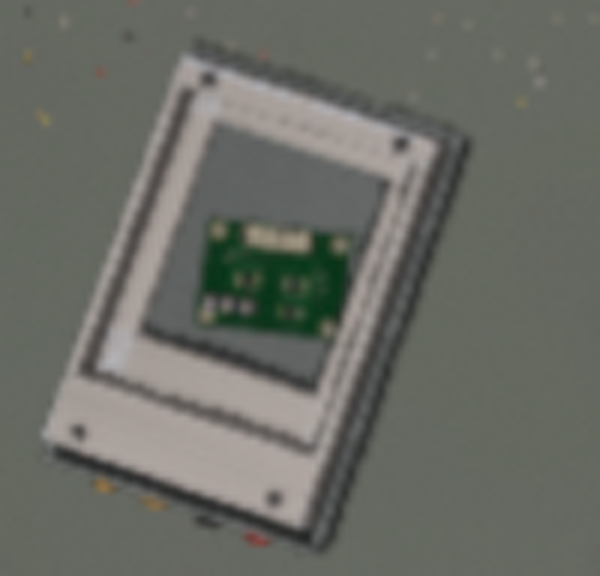

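View pics/c2.png

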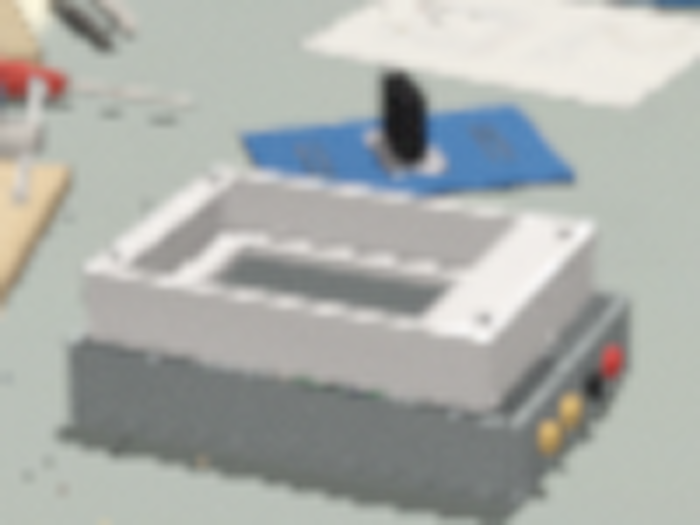

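```bash
cat > h.py <<'E'
import numpy as np, cv2
from scipy.optimize import least_squares
from scipy.spatial.transform import Rotation as R
from bench import sensors, vision, ctrl
M={n:vision.camera_model(n) for n in("side","top")}
def proj(n,P):
    m=M[n];P=np.atleast_2d(P);c=P@m["extrinsics"][:3,:3].T+m["extrinsics"][:3,3]
    s=c[:,:2]/c[:,2:];s=s*(1+m["k1"]*(s**2).sum(1,keepdims=True))
    return s@m["K"][:2,:2].T+m["K"][:2,2]
def tri(us,ut):
    return least_squares(lambda p:np.r_[proj("side",p)[0]-us,proj("top",p)[0]-ut],[.5,.1,.05]).x
def onplane(n,uv,z):
    return np.array([np.r_[least_squares(lambda p:proj(n,np.r_[p,z])[0]-u,[.5,.1]).x,z] for u in np.atleast_2d(uv)])
def c1(x,y):return np.array([(x+.5)/6-.5+140,(y+.5)/6-.5+170])
def c2(x,y):return np.array([(x+.5)/7-.5+215,(y+.5)/7-.5+190])
E
python3 - <<'E'
from h import *
np.set_printoptions(precision=4,suppress=True)
# frame top points: outer farL, farR, nearR, nearL ; wide lip edge L,R
T=[c1(185,57),c1(440,142),c1(308,530),c1(45,440),c1(84,376),c1(312,450)]
S=[c2(88,268),c2(225,168),c2(597,222),c2(492,340),c2(432,308),c2(520,215)]
for s,t in zip(S,T):
    p=tri(s,t);print(p, proj("side",p)[0]-s, proj("top",p)[0]-t, onplane("top",t,.072)[0][:2],onplane("side",s,.072)[0][:2])
t=cv2.imread("pics/top0.png");h=cv2.cvtColor(t,cv2.COLOR_BGR2HSV)
m=cv2.inRange(h,(100,120,60),(125,255,255));m[:185]=0;m[255:]=0;m[:,:250]=0;m[:,315:]=0
cs=cv2.findContours(m,0,2)[0];c=max(cs,key=cv2.contourArea);r=cv2.minAreaRect(c);b=cv2.boxPoints(r);print(r,b)
print(onplane("top",b,.005))
# z check of cover corners in side
for q in [c2(243,137),c2(515,106),c2(575,180)]: print(q,onplane("side",q,.005))
# block top
g=t[205:235,268:300]; cv2.imwrite("pics/c3.png",np.hstack([cv2.resize(t[180:256,248:320],(576,600),interpolation=2)]))
E
```

```text
[0.6051 0.1808 0.0707] [-0.1349 -0.0164] [0.017  0.1252] [0.6052 0.1805] [0.604  0.1837]
[0.5694 0.0661 0.0697] [-0.6218 -0.0448] [0.0611 0.5285] [0.5706 0.066 ] [0.5664 0.0719]
[0.4006 0.1166 0.0708] [ 0.0216 -0.0017] [-0.001  -0.0189] [0.4007 0.1163] [0.4005 0.1195]
[0.4355 0.2332 0.07  ] [-0.1186  0.0043] [0.0081 0.1144] [0.4359 0.2327] [0.4348 0.2373]
[0.4621 0.2162 0.0746] [-0.7856  0.0092] [0.0604 0.7458] [0.4639 0.2173] [0.4606 0.2103]
[0.4341 0.116  0.0725] [-0.3723  0.0182] [0.0212 0.3259] [0.4349 0.1162] [0.4331 0.1145]
((282.2984924316406, 218.983154296875), (52.97395324707031, 36.38365936279297), 70.82099914550781) [[256.4149 199.9427]
 [290.7791 187.9899]
 [308.1821 238.0236]
 [273.8179 249.9764]]
[[ 0.5608 -0.0487  0.005 ]
 [ 0.5974 -0.1448  0.005 ]
 [ 0.4588 -0.1956  0.005 ]
 [ 0.4229 -0.101   0.005 ]]
[249.2857 209.1429] [[ 0.5945 -0.1348  0.005 ]]
[288.1429 204.7143] [[ 0.4581 -0.1899  0.005 ]]
[296.7143 215.2857] [[ 0.421  -0.0895  0.005 ]]
```

View pics/c3.png

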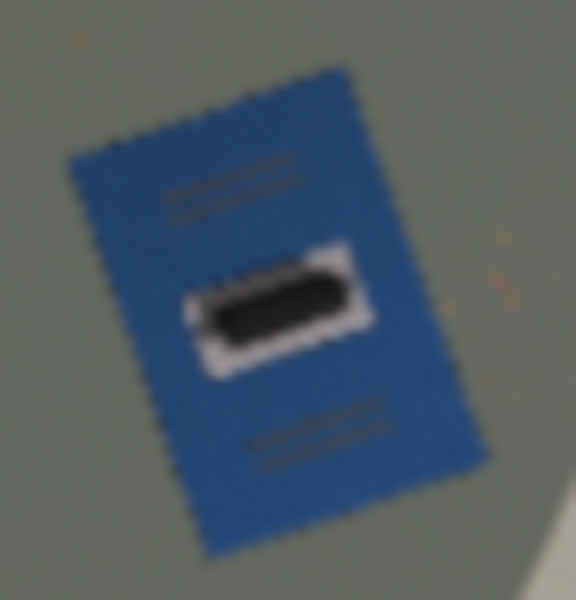

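```bash
cat >> h.py <<'E'
np.set_printoptions(precision=4,suppress=True)
def Rt(yaw,tilt=0):  # tool: y along heading yaw(deg), x = its left, z down; tilt(deg): +y side up
    y=np.radians(yaw);u=np.array([np.cos(y),np.sin(y),0]);v=np.array([-u[1],u[0],0])
    return np.c_[v,u,[0,0,-1]]@R.from_rotvec([-np.radians(tilt),0,0]).as_matrix()
def now():
    o=sensors.get_obs();return o,o["eef_pos"],R.from_quat(o["eef_rot"],scalar_first=True).as_matrix()
def go(p,yaw,tilt=0,verbose=1):
    o,p0,R0=now();d=R0.T@(np.array(p)-p0)*1000
    print("d mm",d.round(1),"rot",R.from_matrix(R0.T@Rt(yaw,tilt)).as_rotvec().round(4))
E
python3 - <<'E'
from h import *
go([.510,-.1225,.12],20.4); go([.510,-.1225,.028-.019],20.4)
E
```

```text
d mm [-521.7 -518.3  111.1] rot [-0.0016  0.0004  0.872 ]
d mm [-521.7 -518.1  222.1] rot [-0.0016  0.0004  0.872 ]
```

Emit:
carry_out(deltas="-44 -43 9 0 0 0.07 0; -88 -86 18 0 0 0.15 0; -132 -129 28 0 0 0.22 0; -176 -172 37 0 0 0.29 0; -220 -216 46 0 0 0.37 0; -264 -260 55 0 0 0.44 0; -308 -303 65 0 0 0.51 0; -352 -346 74 0 0 0.59 0; -396 -390 83 0 0 0.66 0; -440 -434 93 0 0 0.74 0; -482 -477 102 0 0 0.81 0; -522 -518 111 -0.0016 0 0.872 0")

```text
time_s: 1.6
eef_pos: [0.5112, -0.1239, 0.1197]
eef_rot: [-0.0, 0.572, 0.82, 0.001]
wrist_force: [0.9, 0.6, 0.1]
opening: 1.0
grasp_force: 0.0
```

Run:
```python
from h import *
o,p,_=now();print(o["time_s"],p,o["wrist_force"],o["opening"],abs(o["dq"]).max())
go([.510,-.1225,.011],20.4)
t=vision.camera("top");cv2.imwrite("pics/t1.png",cv2.resize(t[150:260,220:340],None,fx=5,fy=5,interpolation=2))
```

```text
1.6 [ 0.5112 -0.1239  0.1197] [0.8882 0.6127 0.146 ] 1.0004510392312103 0.6713507665974878
d mm [  1.6  -0.8 108.7] rot [ 0.0013 -0.0009 -0.003 ]
```

View pics/t1.png

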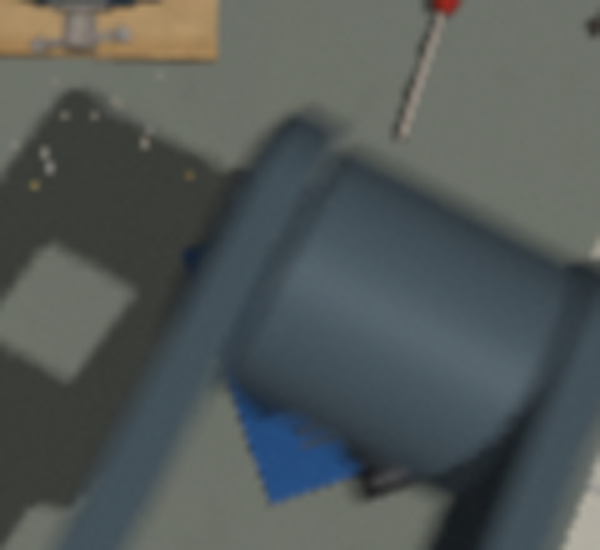

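Emit:
carry_out(deltas="1.6 -0.8 20 0.0013 -0.0009 -0.003 0; 1.6 -0.8 45 0.0013 -0.0009 -0.003 0; 1.6 -0.8 70 0.0013 -0.0009 -0.003 0; 1.6 -0.8 90 0.0013 -0.0009 -0.003 0; 1.6 -0.8 102 0.0013 -0.0009 -0.003 0; 1.6 -0.8 109 0.0013 -0.0009 -0.003 0; 1.6 -0.8 109 0.0013 -0.0009 -0.003 0")

```text
time_s: 2.52
eef_pos: [0.5095, -0.1204, 0.0112]
eef_rot: [-0.0, 0.569, 0.822, -0.0]
wrist_force: [-0.5, 0.1, -1.1]
opening: 1.001
grasp_force: 0.0
```

Run:
```python
from h import *
s=vision.camera("side");t=vision.camera("top")
o,p,_=now();print(o["time_s"],p,o["wrist_force"],o["torque"])
go([.510,-.1225,.011],20.4)
# compare open-finger views
cv2.imwrite("pics/s2.png",cv2.resize(s[150:240,220:320],None,fx=6,fy=6,interpolation=2))
```

```text
2.625 [ 0.5101 -0.1206  0.0119] [0.3752 0.1875 0.166 ] [0.0209 0.0065 0.0035]
d mm [-1.7 -0.7  0.9] rot [0.0008 0.001  0.003 ]
```

View pics/s2.png

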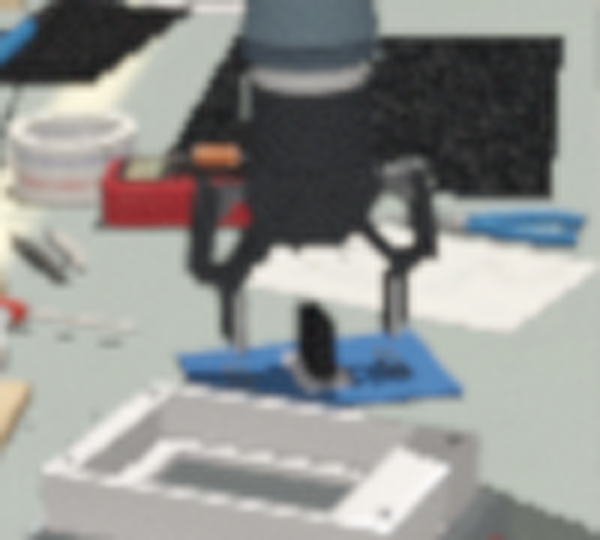

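Emit:
carry_out(deltas="-1.7 0 0 0 0 0.003 0; -1.7 0 0 0 0 0.003 0.5; -1.7 0 0 0 0 0.003 1; -1.7 0 0 0 0 0.003 1; -1.7 0 0 0 0 0.003 1; -1.7 0 0 0 0 0.003 1; -1.7 0 0 0 0 0.003 1")

```text
time_s: 3.5
eef_pos: [0.5103, -0.1221, 0.0114]
eef_rot: [0.0, 0.571, 0.821, -0.0]
wrist_force: [-0.5, -0.4, 3.3]
opening: 0.178
grasp_force: 59.6
```

Run:
```python
from h import *
o,p,r=now();print(o["time_s"],p,o["wrist_force"],o["torque"],o["opening"],o["grasp_force"],np.degrees(np.arctan2(r[1,1],r[0,1])))
```

```text
3.5 [ 0.5103 -0.1221  0.0114] [-0.4574 -0.3846  3.3227] [0.0185 0.1803 0.0333] 0.17761056225931227 59.570302963256836 20.402991098785847
```

```bash
cat >> h.py <<'E'
L=np.array([.4488,.1664]);YAW=-16.8;C=11.4
def pose(xn,zn,tilt,y=0.,yaw=None):  # near bottom edge at xn mm from lip edge, zn mm high -> TCP
    t=np.radians(tilt);x=xn+75*np.cos(t)-C*np.sin(t);z=zn+75*np.sin(t)+C*np.cos(t)
    w=np.radians(YAW);u=np.array([np.cos(w),np.sin(w)]);v=np.array([-u[1],u[0]])
    return np.r_[L+(x*u+y*v)/1000,z/1000]
def where():  # measured near edge xn, y, zn, tilt, yaw, force in case axes
    o,p,r=now();w=np.radians(YAW);A=np.array([[np.cos(w),np.sin(w),0],[-np.sin(w),np.cos(w),0],[0,0,1]])
    q=A@(p-np.r_[L,0])*1000; t=np.arcsin(r[2,1]);n=q-C*np.array([-np.sin(t),0,np.cos(t)])-75*np.array([np.cos(t),0,np.sin(t)])
    print("t",round(o["time_s"],2),"xn y zn",n.round(2),"tilt",np.degrees(t).round(2),"yaw",np.degrees(np.arctan2(r[1,1],r[0,1])).round(2),
     "F",(A@o["wrist_force"]).round(2),"M",(A@o["torque"]).round(3),"open",round(o["opening"],3))
def goc(xn,zn,tilt,y=0.):go(pose(xn,zn,tilt,y),YAW,tilt)
E
python3 - <<'E'
from h import *
print(pose(17,110,15)); goc(17,110,15)
E
```

```text
[0.5316 0.1414 0.1404]
d mm [ 239.5  111.9 -129.1] rot [-0.2522 -0.0846  0.6456]
```

Emit:
carry_out(deltas="0 0 -10 0 0 0 1; 0 0 -35 0 0 0 1; 0 0 -70 0 0 0 1; 0 0 -100 0 0 0 1; 25 12 -129 -0.03 -0.01 0.08 1; 60 28 -129 -0.06 -0.02 0.16 1; 95 45 -129 -0.1 -0.034 0.26 1; 130 61 -129 -0.14 -0.046 0.36 1; 165 77 -129 -0.18 -0.06 0.46 1; 200 94 -129 -0.22 -0.075 0.56 1; 225 106 -129 -0.24 -0.08 0.62 1; 239.5 112 -129 -0.2522 -0.0846 0.6456 1")

```text
time_s: 5.0
eef_pos: [0.5307, 0.1432, 0.14]
eef_rot: [0.104, 0.796, 0.591, 0.078]
wrist_force: [-0.4, 0.2, -2.9]
opening: 0.176
grasp_force: 58.9
```

Run:
```python
from h import *
s=vision.camera("side");t=vision.camera("top")
where();goc(17,85,15);goc(17,52,15)
a=cv2.resize(s[140:270,200:330],None,fx=4.5,fy=4.5,interpolation=2)
cv2.imwrite("pics/s3.png",a[:600]); cv2.imwrite("pics/t3.png",t)
```

```text
t 5.1 xn y zn [ 15.4    1.48 109.56] tilt 14.91 yaw -16.68 F [-0.02 -0.31 -3.7 ] M [-0.025  0.256 -0.011] open 0.177
d mm [-1.5 -4.8 24. ] rot [-0.0016 -0.0005  0.002 ]
d mm [ -1.5 -13.3  55.9] rot [-0.0016 -0.0005  0.002 ]
```

View pics/s3.png

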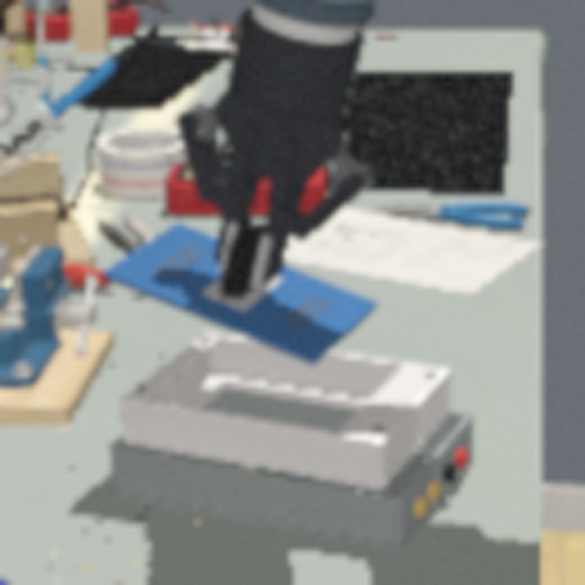

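Emit:
carry_out(deltas="-1.5 -1 6 0 0 0 1; -1.5 -4.8 24 -0.0016 0 0.002 1; -1.5 -4.8 24 -0.0016 0 0.002 1; -1.5 -4.8 24 -0.0016 0 0.002 1")

```text
time_s: 5.6
eef_pos: [0.5329, 0.139, 0.116]
eef_rot: [0.105, 0.797, 0.59, 0.078]
wrist_force: [0.3, 0.8, -2.6]
opening: 0.174
grasp_force: 58.9
```

Run:
```python
from h import *
where();goc(17,62,15)
```

```text
t 5.6 xn y zn [18.97 -1.96 85.48] tilt 15.07 yaw -16.97 F [ 0.07  0.83 -2.63] M [0.04  0.276 0.007] open 0.174
d mm [ 1.9 -8.  22.2] rot [ 0.0012  0.0003 -0.0029]
```

Run:
```python
from h import *
for i in range(6): vision.camera("side"); where()
```

```text
t 5.65 xn y zn [19.23 -1.68 85.82] tilt 15.12 yaw -16.97 F [ 0.09  0.75 -2.61] M [-0.023  0.255 -0.004] open 0.178
t 5.7 xn y zn [19.31 -1.5  85.96] tilt 15.14 yaw -16.96 F [ 0.15  0.03 -3.51] M [0.007 0.237 0.001] open 0.176
t 5.75 xn y zn [19.24 -1.43 85.95] tilt 15.14 yaw -16.95 F [ 0.06 -0.42 -4.04] M [ 0.019  0.252 -0.026] open 0.177
t 5.8 xn y zn [19.16 -1.34 85.91] tilt 15.14 yaw -16.94 F [ 1.05  0.07 -2.71] M [ 0.014  0.274 -0.023] open 0.179
t 5.85 xn y zn [19.05 -1.3  85.83] tilt 15.13 yaw -16.94 F [-0.22  1.06 -3.04] M [ 0.004  0.222 -0.026] open 0.177
t 5.9 xn y zn [18.95 -1.26 85.74] tilt 15.12 yaw -16.93 F [-1.3   0.39 -3.33] M [0.042 0.306 0.041] open 0.177
```

```bash
cat >> h.py <<'E'
import os
def cmd():
    p=np.array([.193,.542,.231]);r=R.from_quat([-3e-4,.17055,.98535,-7.5e-4],scalar_first=True).as_matrix()
    for l in open("log.txt"):
        a=np.array(l.split(),float)
        if len(a)<6: continue
        p=p+r@a[:3]/1000; r=r@R.from_rotvec(a[3:6]).as_matrix()
    return p,r
def gc(xn,zn,tilt,y=0.):  # delta from commanded pose
    p0,R0=cmd();d=R0.T@(pose(xn,zn,tilt,y)-p0)*1000
    print("cmd d",d.round(1),"rot",R.from_matrix(R0.T@Rt(YAW,tilt)).as_rotvec().round(4))
def case(p,r):
    w=np.radians(YAW);A=np.array([[np.cos(w),np.sin(w),0],[-np.sin(w),np.cos(w),0],[0,0,1]])
    q=A@(p-np.r_[L,0])*1000; t=np.arcsin(r[2,1]);n=q-C*np.array([-np.sin(t),0,np.cos(t)])-75*np.array([np.cos(t),0,np.sin(t)])
    return n,np.degrees(t),np.degrees(np.arctan2(r[1,1],r[0,1]))
E
cat > log.txt <<'E'
-522 -518 111 -0.0016 0 0.872
1.6 -.8 109 .0013 -.0009 -.003
-1.7 0 0 0 0 .003
239.5 112 -129 -.2522 -.0846 .6456
-1.5 -4.8 24 -.0016 0 .002
E
python3 - <<'E'
from h import *
print(case(*cmd())); vision.camera("side"); where(); gc(17,62,15)
E
```

```text
(array([18.2072, -1.1741, 85.3006]), np.float64(15.057708410979906), np.float64(-16.901367462338172))
t 5.95 xn y zn [18.85 -1.25 85.65] tilt 15.11 yaw -16.93 F [ 0.07 -0.39 -2.58] M [-0.006  0.258 -0.014] open 0.178
cmd d [ 1.2 -7.2 22.3] rot [ 0.001   0.0014 -0.0017]
```

Emit:
carry_out(deltas="1.2 -1 3 0.001 0.0014 -0.0017 1; 1.2 -2 6 0.001 0.0014 -0.0017 1; 1.2 -3 9 0.001 0.0014 -0.0017 1; 1.2 -4 12 0.001 0.0014 -0.0017 1; 1.2 -5 15 0.001 0.0014 -0.0017 1; 1.2 -6 18 0.001 0.0014 -0.0017 1; 1.2 -6.6 20.5 0.001 0.0014 -0.0017 1; 1.2 -7.2 22.3 0.001 0.0014 -0.0017 1; 1.2 -7.2 22.3 0.001 0.0014 -0.0017 1")

```text
time_s: 7.08
eef_pos: [0.5319, 0.1412, 0.0922]
eef_rot: [0.104, 0.796, 0.591, 0.078]
wrist_force: [0.1, 0.7, -2.8]
opening: 0.178
grasp_force: 58.9
```

```bash
echo "1.2 -7.2 22.3 0.001 0.0014 -0.0017" >>log.txt
python3 - <<'E'
from h import *
s=[];where()
for i in range(2): s=vision.camera("side"); where()
gc(17,53,15);gc(4,53,15)
cv2.imwrite("pics/s4.png",cv2.resize(s[160:270,215:325],None,fx=5.4,fy=5.4,interpolation=2))
E
```

```text
t 7.08 xn y zn [17.33 -0.16 61.8 ] tilt 15.01 yaw -16.82 F [-0.14  0.73 -2.8 ] M [ 0.034  0.314 -0.038] open 0.178
t 7.12 xn y zn [17.43 -0.13 61.93] tilt 15.02 yaw -16.83 F [ 0.15 -0.84 -3.21] M [ 0.028  0.257 -0.017] open 0.174
t 7.17 xn y zn [17.53 -0.11 62.03] tilt 15.03 yaw -16.83 F [-0.07  0.89 -3.01] M [-0.004  0.251  0.018] open 0.178
cmd d [-0.  -2.3  8.7] rot [ 0.  0. -0.]
cmd d [ -0.  -14.9   5.3] rot [ 0.  0. -0.]
```

View pics/s4.png

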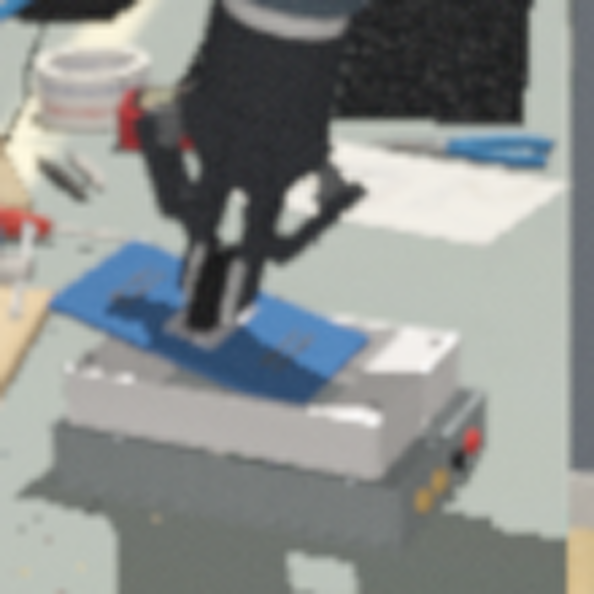

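Emit:
carry_out(deltas="0 -0.6 2.2 0 0 0 1; 0 -1.2 4.4 0 0 0 1; 0 -1.8 6.6 0 0 0 1; 0 -2.3 8.7 0 0 0 1; 0 -2.3 8.7 0 0 0 1; 0.5 -2.3 8.7 0 0 0 1; 1 -2.3 8.7 0 0 0 1; 1.5 -2.3 8.7 0 0 0 1; 1.5 -2.3 8.7 0 0 0 1; 1.5 -2.3 8.7 0 0 0 1")

```text
time_s: 8.43
eef_pos: [0.5325, 0.1426, 0.0834]
eef_rot: [0.105, 0.796, 0.591, 0.079]
wrist_force: [-0.4, -0.4, -3.3]
opening: 0.175
grasp_force: 58.9
```

```bash
echo "1.5 -2.3 8.7 0 0 0" >>log.txt
python3 - <<'E'
from h import *
where()
for i in range(2): s=vision.camera("side"); where()
E
```

```text
t 8.43 xn y zn [17.5   1.43 52.99] tilt 15.03 yaw -16.82 F [-0.27 -0.54 -3.25] M [-0.007  0.276 -0.024] open 0.175
t 8.47 xn y zn [17.53  1.36 52.99] tilt 15.03 yaw -16.83 F [-0.55 -0.66 -3.55] M [ 0.033  0.267 -0.   ] open 0.178
t 8.53 xn y zn [17.47  1.38 52.96] tilt 15.02 yaw -16.83 F [-0.39 -0.43 -3.04] M [0.042 0.271 0.02 ] open 0.18
```

Emit:
carry_out(deltas="0.5 0 0 0 0 0 1; 1 0 0 0 0 0 1; 1 0 0 0 0 0 1; 1 0 0 0 0 0 1")

```text
time_s: 9.02
eef_pos: [0.5327, 0.1436, 0.0834]
eef_rot: [0.104, 0.796, 0.591, 0.079]
wrist_force: [1.0, -0.7, -2.7]
opening: 0.177
grasp_force: 58.9
```

```bash
echo "1 0 0 0 0 0" >>log.txt
python3 - <<'E'
from h import *
where()
for i in range(2): s=vision.camera("side"); where()
E
```

```text
t 9.03 xn y zn [17.48  2.4  52.96] tilt 15.02 yaw -16.83 F [ 1.15 -0.43 -2.72] M [-0.019  0.27   0.06 ] open 0.177
t 9.07 xn y zn [17.5   2.38 52.97] tilt 15.03 yaw -16.83 F [-0.19  0.27 -2.92] M [ 0.048  0.299 -0.016] open 0.179
t 9.12 xn y zn [17.49  2.4  52.97] tilt 15.03 yaw -16.82 F [ 0.31 -0.42 -3.84] M [-0.029  0.292 -0.001] open 0.179
```

Emit:
carry_out(deltas="0.5 0 0 0 0 0 1; 1 0 0 0 0 0 1; 1.5 0 0 0 0 0 1; 1.5 0 0 0 0 0 1")

```text
time_s: 9.62
eef_pos: [0.5332, 0.145, 0.0834]
eef_rot: [0.105, 0.796, 0.591, 0.079]
wrist_force: [0.2, -0.4, -3.3]
opening: 0.175
grasp_force: 59.0
```

```bash
echo "1.5 0 0 0 0 0" >>log.txt
python3 - <<'E'
from h import *
where()
for i in range(2): s=vision.camera("side"); where()
E
```

```text
t 9.62 xn y zn [17.48  3.86 52.94] tilt 15.02 yaw -16.82 F [ 0.32 -0.37 -3.28] M [-0.025  0.204  0.014] open 0.175
t 9.68 xn y zn [17.48  3.91 52.97] tilt 15.02 yaw -16.82 F [ 0.07  0.6  -2.26] M [-0.016  0.284 -0.011] open 0.177
t 9.72 xn y zn [17.48  3.88 52.95] tilt 15.02 yaw -16.83 F [-0.42 -0.09 -2.75] M [-0.027  0.276 -0.045] open 0.178
```

Emit:
carry_out(deltas="0.5 0 0 0 0 0 1; 1 0 0 0 0 0 1; 1 0 0 0 0 0 1")

```text
time_s: 10.1
eef_pos: [0.5333, 0.1452, 0.0835]
eef_rot: [0.105, 0.796, 0.591, 0.078]
wrist_force: [-2.8, -5.9, -0.5]
opening: 0.18
grasp_force: 59.4
```

```bash
echo "1 0 0 0 0 0" >>log.txt
python3 - <<'E'
from h import *
where()
for i in range(2): s=vision.camera("side"); where()
E
```

```text
t 10.1 xn y zn [17.55  4.1  53.04] tilt 15.01 yaw -16.81 F [-0.99 -6.49 -0.54] M [-0.858  0.284 -0.2  ] open 0.18
t 10.15 xn y zn [17.51  4.09 53.01] tilt 15.0 yaw -16.81 F [-0.27 -5.77  0.68] M [-0.896  0.238 -0.162] open 0.177
t 10.2 xn y zn [17.55  4.11 53.03] tilt 15.01 yaw -16.81 F [-0.21 -5.77  0.64] M [-0.846  0.249 -0.148] open 0.18
```

Emit:
carry_out(deltas="-1 0 0 0 0 0 1; -2 0 0 0 0 0 1; -3 0 0 0 0 0 1; -4 0 0 0 0 0 1; -5 0 0 0 0 0 1; -5.6 0 0 0 0 0 1; -6 0 0 0 0 0 1; -6 0 0 0 0 0 1")

```text
time_s: 11.2
eef_pos: [0.5317, 0.1402, 0.0834]
eef_rot: [0.104, 0.796, 0.591, 0.079]
wrist_force: [-0.7, 0.0, -3.1]
opening: 0.18
grasp_force: 59.0
```

```bash
echo "-6 0 0 0 0 0" >>log.txt
python3 - <<'E'
from h import *
where()
for i in range(2): s=vision.camera("side"); where()
E
```

```text
t 11.2 xn y zn [17.49 -1.14 52.95] tilt 15.02 yaw -16.83 F [-0.69 -0.16 -3.12] M [-0.01   0.269  0.005] open 0.18
t 11.25 xn y zn [17.52 -1.11 52.98] tilt 15.03 yaw -16.83 F [ 0.45 -0.41 -3.4 ] M [0.034 0.226 0.005] open 0.178
t 11.3 xn y zn [17.49 -1.13 52.96] tilt 15.02 yaw -16.83 F [ 0.61  0.14 -2.4 ] M [0.032 0.276 0.064] open 0.173
```

Emit:
carry_out(deltas="-0.5 0 0 0 0 0 1; -1.1 0 0 0 0 0 1; -1.1 0 0 0 0 0 1")

```text
time_s: 11.68
eef_pos: [0.5316, 0.1394, 0.0835]
eef_rot: [0.104, 0.796, 0.591, 0.079]
wrist_force: [1.5, 2.5, -3.5]
opening: 0.174
grasp_force: 59.0
```

```bash
echo "-1.1 0 0 0 0 0" >>log.txt
python3 - <<'E'
from h import *
where()
for i in range(2): s=vision.camera("side"); where()
print(case(*cmd()));gc(4,53,15,1.0)
E
```

```text
t 11.68 xn y zn [17.6  -1.91 53.05] tilt 15.04 yaw -16.85 F [ 0.74  2.84 -3.55] M [ 0.481  0.249 -0.064] open 0.174
t 11.72 xn y zn [17.64 -1.91 53.07] tilt 15.04 yaw -16.85 F [-1.2   2.79 -3.18] M [ 0.555  0.232 -0.05 ] open 0.179
t 11.78 xn y zn [17.63 -1.93 53.08] tilt 15.05 yaw -16.85 F [ 1.09  2.05 -3.1 ] M [ 0.555  0.252 -0.062] open 0.177
(array([17.0498, -2.0931, 52.9654]), np.float64(15.000366597015999), np.float64(-16.800542987552653))
cmd d [  3.1 -12.6  -3.4] rot [ 0.  0. -0.]
```

Emit:
carry_out(deltas="1.6 0 0 0 0 0 1; 3.1 0 0 0 0 0 1; 3.1 -1.5 -0.4 0 0 0 1; 3.1 -3.5 -0.9 0 0 0 1; 3.1 -5.5 -1.5 0 0 0 1; 3.1 -7.5 -2 0 0 0 1; 3.1 -9.5 -2.6 0 0 0 1; 3.1 -11.2 -3 0 0 0 1; 3.1 -12.6 -3.4 0 0 0 1; 3.1 -12.6 -3.4 0 0 0 1")

```text
time_s: 13.02
eef_pos: [0.5197, 0.1459, 0.0834]
eef_rot: [0.104, 0.796, 0.591, 0.079]
wrist_force: [0.6, -0.3, -3.2]
opening: 0.18
grasp_force: 59.0
```

```bash
echo "3.1 -12.6 -3.4 0 0 0" >>log.txt
python3 - <<'E'
from h import *
where()
for i in range(2): s=vision.camera("side"); where()
print(case(*cmd()));gc(-2,53,15,1.0)
E
```

```text
t 13.03 xn y zn [ 4.34  0.92 52.99] tilt 15.02 yaw -16.82 F [ 0.64 -0.15 -3.19] M [-0.073  0.287 -0.004] open 0.18
t 13.07 xn y zn [ 4.43  0.89 52.98] tilt 15.03 yaw -16.82 F [ 0.1  -0.69 -3.12] M [ 0.016  0.271 -0.015] open 0.181
t 13.12 xn y zn [ 4.49  0.91 53.02] tilt 15.03 yaw -16.83 F [ 0.06 -0.11 -4.46] M [-0.037  0.316  0.046] open 0.176
(array([ 3.9992,  1.007 , 52.9883]), np.float64(15.000366597015999), np.float64(-16.800542987552653))
cmd d [-0.  -5.8 -1.6] rot [ 0.  0. -0.]
```

Emit:
carry_out(deltas="0 -1 -0.3 0 0 0 1; 0 -2 -0.5 0 0 0 1; 0 -3 -0.8 0 0 0 1; 0 -4 -1.1 0 0 0 1; 0 -5 -1.3 0 0 0 1; 0 -5.8 -1.6 0 0 0 1; 0 -5.8 -1.6 0 0 0 1")

```text
time_s: 14.0
eef_pos: [0.514, 0.1476, 0.0835]
eef_rot: [0.104, 0.796, 0.591, 0.079]
wrist_force: [0.2, 0.3, -3.6]
opening: 0.177
grasp_force: 59.0
```

```bash
echo "0 -5.8 -1.6 0 0 0" >>log.txt
python3 - <<'E'
from h import *
where()
for i in range(2): s=vision.camera("side"); where()
gc(-4,53,15,1.0)
E
```

```text
t 14.0 xn y zn [-1.65  0.89 53.02] tilt 15.02 yaw -16.82 F [ 0.1   0.34 -3.64] M [-0.008  0.267 -0.005] open 0.177
t 14.05 xn y zn [-1.57  0.91 53.04] tilt 15.03 yaw -16.82 F [-0.14  1.03 -3.84] M [-0.029  0.289 -0.046] open 0.173
t 14.1 xn y zn [-1.57  0.89 53.03] tilt 15.03 yaw -16.82 F [-0.17  0.16 -2.42] M [-0.054  0.293 -0.009] open 0.18
cmd d [-0.  -1.9 -0.5] rot [ 0.  0. -0.]
```

Emit:
carry_out(deltas="0 -0.5 -0.1 0 0 0 1; 0 -1 -0.3 0 0 0 1; 0 -1.5 -0.4 0 0 0 1; 0 -1.9 -0.5 0 0 0 1; 0 -1.9 -0.5 0 0 0 1")

```text
time_s: 14.72
eef_pos: [0.5121, 0.1482, 0.0834]
eef_rot: [0.104, 0.796, 0.591, 0.079]
wrist_force: [-0.7, -0.1, -3.3]
opening: 0.175
grasp_force: 59.0
```

```bash
echo "0 -1.9 -0.5 0 0 0" >>log.txt
python3 - <<'E'
from h import *
where()
for i in range(2): s=vision.camera("side"); where()
gc(-6,53,15,1.0)
E
```

```text
t 14.72 xn y zn [-3.6   0.88 52.99] tilt 15.02 yaw -16.82 F [-0.65 -0.33 -3.29] M [0.015 0.24  0.009] open 0.175
t 14.78 xn y zn [-3.54  0.89 53.03] tilt 15.02 yaw -16.83 F [-0.52 -0.65 -3.17] M [-0.005  0.311  0.06 ] open 0.178
t 14.82 xn y zn [-3.53  0.88 53.01] tilt 15.02 yaw -16.82 F [ 0.01  0.21 -3.14] M [-0.037  0.279 -0.043] open 0.179
cmd d [-0.  -2.  -0.5] rot [ 0.  0. -0.]
```

Emit:
carry_out(deltas="0 -0.5 -0.1 0 0 0 1; 0 -1 -0.3 0 0 0 1; 0 -1.5 -0.4 0 0 0 1; 0 -2 -0.5 0 0 0 1; 0 -2 -0.5 0 0 0 1")

```text
time_s: 15.45
eef_pos: [0.5103, 0.1488, 0.0835]
eef_rot: [0.105, 0.796, 0.591, 0.079]
wrist_force: [0.2, -0.1, -4.2]
opening: 0.175
grasp_force: 58.9
```

```bash
echo "0 -2 -0.5 0 0 0" >>log.txt
python3 - <<'E'
from h import *
where()
for i in range(2): s=vision.camera("side"); where()
gc(-8,53,15,1.0)
E
```

```text
t 15.45 xn y zn [-5.48  0.9  53.04] tilt 15.04 yaw -16.83 F [ 0.24 -0.07 -4.15] M [-0.004  0.181 -0.058] open 0.175
t 15.5 xn y zn [-5.49  0.9  53.02] tilt 15.04 yaw -16.83 F [ 0.28 -0.65 -3.09] M [-0.013  0.137 -0.067] open 0.173
t 15.55 xn y zn [-5.47  0.89 53.04] tilt 15.04 yaw -16.83 F [ 0.46 -0.62 -3.76] M [-0.037  0.148 -0.005] open 0.174
cmd d [-0.  -1.9 -0.5] rot [ 0.  0. -0.]
```

Emit:
carry_out(deltas="0 -0.5 -0.1 0 0 0 1; 0 -1 -0.3 0 0 0 1; 0 -1.5 -0.4 0 0 0 1; 0 -1.9 -0.5 0 0 0 1; 0 -1.9 -0.5 0 0 0 1")

```text
time_s: 16.18
eef_pos: [0.5087, 0.1493, 0.0837]
eef_rot: [0.105, 0.796, 0.591, 0.079]
wrist_force: [3.6, -3.1, -3.0]
opening: 0.176
grasp_force: 58.8
```

```bash
echo "0 -1.9 -0.5 0 0 0" >>log.txt
python3 - <<'E'
from h import *
where()
for i in range(2): s=vision.camera("side"); where()
gc(-10,53,15,1.0)
E
```

```text
t 16.18 xn y zn [-7.17  0.92 53.17] tilt 15.07 yaw -16.83 F [ 4.36 -1.92 -2.98] M [-0.283 -0.591 -0.198] open 0.176
t 16.23 xn y zn [-7.2   0.9  53.16] tilt 15.06 yaw -16.83 F [ 3.73 -0.68 -3.  ] M [-0.273 -0.574 -0.221] open 0.174
t 16.27 xn y zn [-7.23  0.93 53.16] tilt 15.06 yaw -16.83 F [ 4.51 -1.38 -3.46] M [-0.219 -0.613 -0.157] open 0.176
cmd d [-0.  -1.9 -0.5] rot [ 0.  0. -0.]
```

Emit:
carry_out(deltas="0 -0.7 -0.2 0 0 0.0035 1; 0 -1.4 -0.4 0 0 0.0035 1; 0 -2.1 -0.6 0 0 0.0035 1; 0 -2.8 -0.7 0 0 0.0035 1; 0 -3.5 -0.9 0 0 0.0035 1; 0 -4.2 -1.1 0 0 0.0035 1; 0 -4.9 -1.3 0 0 0.0035 1; 0 -5.6 -1.5 0 0 0.0035 1; 0 -6.3 -1.7 0 0 0.0035 1; 0 -6.8 -1.8 0 0 0.0035 1; 0 -6.8 -1.8 0 0 0.0035 1")

```text
time_s: 17.65
eef_pos: [0.5023, 0.1511, 0.0838]
eef_rot: [0.105, 0.797, 0.59, 0.079]
wrist_force: [6.6, -3.7, -4.1]
opening: 0.178
grasp_force: 58.7
```

```bash
echo "0 -6.8 -1.8 0 0 0.0035" >>log.txt
python3 - <<'E'
from h import *
where()
for i in range(2): s=vision.camera("side"); where()
gc(-18.4,53,15,1.0);print(case(*cmd()))
E
```

```text
t 17.65 xn y zn [-13.78   0.83  53.24] tilt 15.12 yaw -17.02 F [ 7.44 -1.65 -4.11] M [-0.509 -1.126 -0.124] open 0.178
t 17.7 xn y zn [-13.75   0.82  53.25] tilt 15.12 yaw -17.03 F [ 6.34 -2.43 -4.49] M [-0.546 -1.043 -0.157] open 0.177
t 17.75 xn y zn [-13.77   0.8   53.24] tilt 15.12 yaw -17.02 F [ 7.16 -2.44 -4.77] M [-0.494 -1.032 -0.156] open 0.175
cmd d [-0.  -3.2 -0.9] rot [ 0.      0.     -0.0035]
(array([-15.0421,   1.0072,  52.9591]), np.float64(15.000272708117272), np.float64(-17.00815262795047))
```

Emit:
carry_out(deltas="0 -0.7 -0.2 0 0 0 1; 0 -1.4 -0.4 0 0 0 1; 0 -2.1 -0.6 0 0 0 1; 0 -2.8 -0.7 0 0 0 1; 0 -3.4 -0.9 0 0 0 1; 0 -3.8 -1 0 0 0 1; 0 -3.8 -1 0 0 0 1")

```text
time_s: 18.62
eef_pos: [0.4989, 0.1522, 0.0839]
eef_rot: [0.105, 0.797, 0.59, 0.079]
wrist_force: [7.6, -5.2, -4.8]
opening: 0.178
grasp_force: 58.6
```

```bash
echo "0 -3.8 -1 0 0 0" >>log.txt; sed -i 's/YAW=-16.8/YAW=-17.0/' h.py
python3 - <<'E'
from h import *
where()
for i in range(2): s=vision.camera("side"); where()
n=case(*cmd());print(n)
for t in (10,6,4): gc(n[0][0],53,t,n[0][1])
E
```

```text
t 18.62 xn y zn [-17.33   1.03  53.33] tilt 15.16 yaw -17.02 F [ 8.79 -2.72 -4.84] M [-0.549 -1.315 -0.141] open 0.178
t 18.68 xn y zn [-17.28   1.04  53.34] tilt 15.16 yaw -17.02 F [ 8.18 -2.83 -5.63] M [-0.59  -1.307 -0.175] open 0.18
t 18.73 xn y zn [-17.25   1.04  53.36] tilt 15.16 yaw -17.03 F [ 7.53 -2.6  -4.66] M [-0.536 -1.283 -0.168] open 0.179
(array([-18.9753,   1.1969,  52.9415]), np.float64(15.000272708117272), np.float64(-17.00815262795047))
cmd d [-0.   0.7  6.5] rot [ 0.0873 -0.0009 -0.0001]
cmd d [-0.   0.9 11.8] rot [ 0.1571 -0.0009 -0.0001]
cmd d [-0.   0.8 14.5] rot [ 0.192  -0.0009 -0.0001]
```

Run:
```python
from h import *
f=lambda t:-19.0-5*(np.sin(np.radians(15))-np.sin(np.radians(t)))
for t,z in ((12.5,52.9),(10,52.5)): print(t); gc(f(t),z,t,1.2)
```

```text
12.5
cmd d [0.  0.2 3.3] rot [ 0.0436 -0.0009 -0.0001]
10
cmd d [-0.   0.2  6.9] rot [ 0.0873 -0.0009 -0.0001]
```

Emit:
carry_out(deltas="0 0.1 1.6 0.0218 0 0 1; 0 0.2 3.3 0.0436 0 0 1; 0 0.2 5.1 0.0655 0 0 1; 0 0.2 6.9 0.0873 -0.0009 0 1; 0 0.2 6.9 0.0873 -0.0009 0 1; 0 0.2 6.9 0.0873 -0.0009 0 1")

```text
time_s: 19.48
eef_pos: [0.5014, 0.1514, 0.0776]
eef_rot: [0.071, 0.801, 0.592, 0.054]
wrist_force: [6.5, -5.1, -2.9]
opening: 0.179
grasp_force: 59.1
```

```bash
echo "0 0.2 6.9 0.0873 -0.0009 0" >>log.txt
python3 - <<'E'
from h import *
where()
for i in range(2): s=vision.camera("side"); where()
f=lambda t:-19.2-5*(np.sin(np.radians(15))-np.sin(np.radians(t)))
for t,z in ((8,51.5),(6,50.5),(4,49.5),(3,49)): print(t); gc(f(t),z,t,1.2)
cv2.imwrite("pics/s5.png",cv2.resize(s[160:270,215:325],None,fx=5.4,fy=5.4,interpolation=2))
E
```

```text
t 19.48 xn y zn [-17.13   1.03  53.08] tilt 10.21 yaw -17.02 F [ 7.7  -3.02 -2.92] M [-0.511 -1.24  -0.123] open 0.179
t 19.52 xn y zn [-17.19   1.03  53.06] tilt 10.21 yaw -17.02 F [ 7.18 -3.03 -3.19] M [-0.631 -1.251 -0.067] open 0.179
t 19.57 xn y zn [-17.19   1.05  53.09] tilt 10.21 yaw -17.02 F [ 7.72 -2.   -3.35] M [-0.574 -1.27  -0.109] open 0.174
8
cmd d [-0.  -0.2  3.5] rot [ 0.0349 -0.     -0.0001]
6
cmd d [-0.  -0.3  7.1] rot [ 0.0698 -0.     -0.0001]
4
cmd d [-0.  -0.5 10.7] rot [ 0.1047 -0.     -0.0001]
3
cmd d [-0.  -0.6 12.5] rot [ 0.1221 -0.     -0.0001]
```

View pics/s5.png

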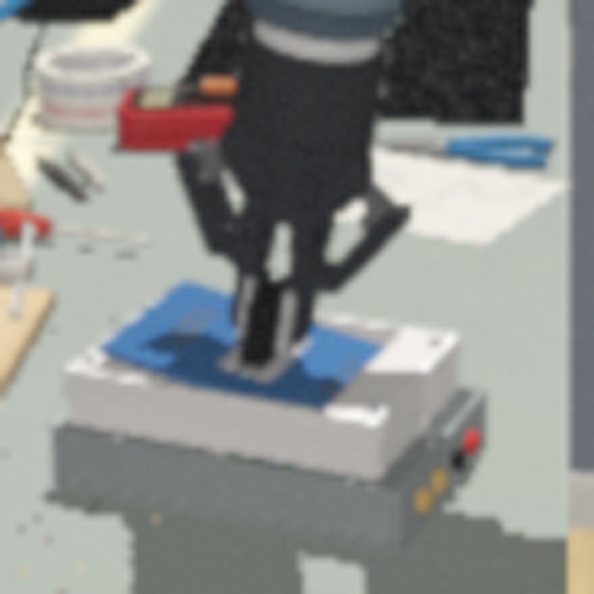

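Emit:
carry_out(deltas="0 -0.7 0 0 0 0 1; 0 -0.8 1.7 0.0175 0 0 1; 0 -0.9 3.5 0.0349 0 0 1; 0 -0.9 5.3 0.0523 0 0 1; 0 -1 7.1 0.0698 0 0 1; 0 -1 7.1 0.0698 0 0 1; 0 -1 7.1 0.0698 0 0 1")

```text
time_s: 20.45
eef_pos: [0.5025, 0.1517, 0.071]
eef_rot: [0.043, 0.803, 0.594, 0.034]
wrist_force: [7.9, -3.9, -0.1]
opening: 0.177
grasp_force: 59.5
```

```bash
echo "0 -1 7.1 0.0698 0 0" >>log.txt
python3 - <<'E'
from h import *
where()
for i in range(2): s=vision.camera("side"); where()
f=lambda t:-19.9-5*(np.sin(np.radians(15))-np.sin(np.radians(t)))
for t,z in ((4,49),(2,48),(0,47)): print(t); gc(f(t),z,t,1.2)
E
```

```text
t 20.45 xn y zn [-17.67   1.6   51.45] tilt 6.3 yaw -17.04 F [ 8.71 -1.46 -0.07] M [-0.288 -1.251 -0.214] open 0.177
t 20.5 xn y zn [-17.66   1.63  51.48] tilt 6.31 yaw -17.04 F [ 7.6  -1.25 -0.25] M [-0.231 -1.257 -0.128] open 0.175
t 20.55 xn y zn [-17.73   1.64  51.46] tilt 6.31 yaw -17.04 F [ 7.54 -1.68 -0.47] M [-0.259 -1.18  -0.14 ] open 0.173
4
cmd d [-0.  0.  4.] rot [ 0.0349 -0.     -0.0001]
2
cmd d [-0.  -0.   7.6] rot [ 0.0698 -0.     -0.0001]
0
cmd d [-0.  -0.1 11.2] rot [ 0.1047 -0.     -0.0001]
```

Emit:
carry_out(deltas="0 0 1 0.0087 0 0 1; 0 0 2 0.0175 0 0 1; 0 0 3 0.0262 0 0 1; 0 0 4 0.0349 0 0 1; 0 0 4 0.0349 0 0 1; 0 0 4 0.0349 0 0 1")

```text
time_s: 21.3
eef_pos: [0.5031, 0.1517, 0.0672]
eef_rot: [0.029, 0.803, 0.594, 0.024]
wrist_force: [7.2, -2.9, -0.1]
opening: 0.18
grasp_force: 59.6
```

```bash
echo "0 0 4 0.0349 0 0" >>log.txt
python3 - <<'E'
from h import *
where()
for i in range(2): s=vision.camera("side"); where()
f=lambda t:-19.9-5*(np.sin(np.radians(15))-np.sin(np.radians(t)))
print(case(*cmd()))
for t,z in ((2,48),(0,47)): print(t); gc(f(t),z,t,1.2)
E
```

```text
t 21.3 xn y zn [-17.73   1.86  50.15] tilt 4.33 yaw -17.05 F [ 7.72 -0.62 -0.11] M [-0.108 -1.083 -0.118] open 0.18
t 21.35 xn y zn [-17.78   1.86  50.14] tilt 4.33 yaw -17.04 F [ 7.94 -0.46 -0.64] M [-0.1   -1.216 -0.163] open 0.178
t 21.4 xn y zn [-17.73   1.85  50.15] tilt 4.33 yaw -17.04 F [ 8.12 -1.54 -0.52] M [-0.131 -1.248 -0.214] open 0.18
(array([-20.8587,   1.2033,  49.0045]), np.float64(3.9994837933590803), np.float64(-17.005519852357946))
2
cmd d [-0.   0.1  3.6] rot [ 0.0349 -0.     -0.0001]
0
cmd d [-0.   0.1  7.2] rot [ 0.0698 -0.     -0.0001]
```

Emit:
carry_out(deltas="0 0 1 0.0087 0 0 1; 0 0 1.8 0.0175 0 0 1; 0 0 2.7 0.0262 0 0 1; 0 0.1 3.6 0.0349 0 0 1; 0 0.1 4.5 0.0436 0 0 1; 0 0.1 5.4 0.0523 0 0 1; 0 0.1 6.3 0.061 0 0 1; 0 0.1 7.2 0.0698 0 0 1; 0 0.1 7.2 0.0698 0 0 1; 0 0.1 7.2 0.0698 0 0 1")

```text
time_s: 22.65
eef_pos: [0.5038, 0.1516, 0.0599]
eef_rot: [0.001, 0.804, 0.594, 0.003]
wrist_force: [8.0, -2.4, -0.0]
opening: 0.174
grasp_force: 59.6
```

```bash
echo "0 0.1 7.2 0.0698 0 0" >>log.txt
python3 - <<'E'
from h import *
where()
for i in range(2): s=vision.camera("side"); where()
print(case(*cmd()))
cv2.imwrite("pics/s6.png",cv2.resize(s[160:270,215:325],None,fx=5.4,fy=5.4,interpolation=2))
E
```

```text
t 22.65 xn y zn [-18.03   1.94  48.07] tilt 0.34 yaw -17.05 F [ 8.38  0.06 -0.04] M [ 0.017 -1.273 -0.217] open 0.174
t 22.7 xn y zn [-18.06   1.96  48.07] tilt 0.34 yaw -17.04 F [ 7.13 -0.09  0.14] M [-0.062 -1.208 -0.219] open 0.175
t 22.75 xn y zn [-18.08   1.94  48.06] tilt 0.34 yaw -17.04 F [ 7.54  0.46 -1.07] M [-0.016 -1.279 -0.279] open 0.177
(array([-21.2345,   1.2035,  47.032 ]), np.float64(0.0002383847834891467), np.float64(-17.005412535097435))
```

View pics/s6.png

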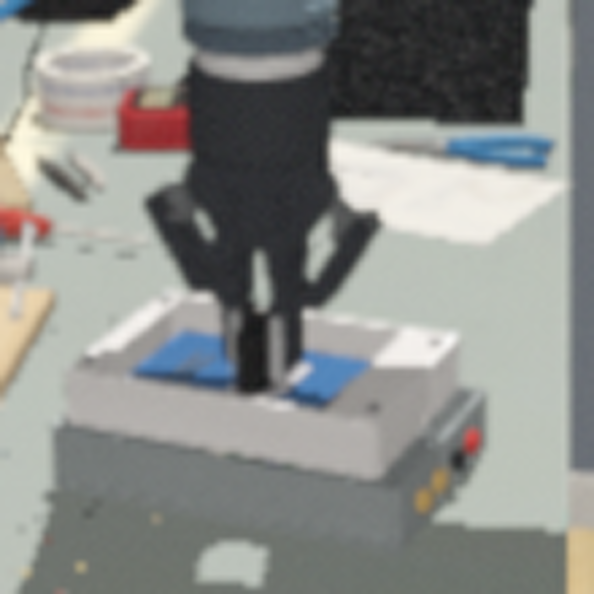

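Emit:
carry_out(deltas="0 0 0.5 0 0 0 1; 0 0 1 0.003 0 0 1; 0 0.8 1 0.004 0 0 1; 0 1.6 1 0.004 0 0 1; 0 2.4 1 0.004 0 0 1; 0 3.2 1 0.004 0 0 1; 0 4 1 0.004 0 0 1; 0 4.8 1 0.004 0 0 1; 0 5.6 1 0.004 0 0 1; 0 6.4 1 0.004 0 0 1; 0 7 1 0.004 0 0 1; 0 7 1 0.004 0 0 1")

```text
time_s: 24.25
eef_pos: [0.5096, 0.1499, 0.0585]
eef_rot: [-0.001, 0.804, 0.595, 0.001]
wrist_force: [5.7, -1.7, -0.3]
opening: 0.178
grasp_force: 59.6
```

```bash
echo "0 7 1 0.004 0 0" >>log.txt
python3 - <<'E'
from h import *
where()
for i in range(2): s=vision.camera("side"); where()
print(case(*cmd()))
E
```

```text
t 24.25 xn y zn [-12.07   1.95  47.12] tilt 0.01 yaw -17.05 F [ 5.91  0.02 -0.35] M [ 0.102 -0.864 -0.173] open 0.178
t 24.3 xn y zn [-12.09   1.94  47.1 ] tilt 0.0 yaw -17.04 F [ 6.54  0.49 -1.56] M [ 0.107 -0.847 -0.255] open 0.179
t 24.35 xn y zn [-12.13   1.93  47.09] tilt -0.0 yaw -17.04 F [5.87 0.57 0.2 ] M [ 0.093 -0.867 -0.19 ] open 0.179
(array([-14.2795,   1.2028,  46.3321]), np.float64(-0.22894473318659211), np.float64(-17.00540639507121))
```

Emit:
carry_out(deltas="0 0.6 0 0 0 0 1; 0 1.2 0 0 0 0 1; 0 1.8 0 0 0 0 1; 0 2.4 0 0 0 0 1; 0 2.8 0 0 0 0 1; 0 2.8 0 0 0 0 1")

```text
time_s: 25.1
eef_pos: [0.5118, 0.1491, 0.0583]
eef_rot: [-0.001, 0.804, 0.595, 0.001]
wrist_force: [4.8, -0.4, -1.0]
opening: 0.179
grasp_force: 59.6
```

```bash
echo "0 2.8 0 0 0 0" >>log.txt
python3 - <<'E'
from h import *
where()
for i in range(3): s=vision.camera("side"); where()
E
```

```text
t 25.1 xn y zn [-9.75  1.91 46.94] tilt -0.05 yaw -17.04 F [ 4.69  1.02 -0.98] M [ 0.174 -0.717 -0.237] open 0.179
t 25.15 xn y zn [-9.75  1.9  46.95] tilt -0.05 yaw -17.04 F [ 4.38  1.23 -1.02] M [ 0.181 -0.76  -0.217] open 0.176
t 25.2 xn y zn [-9.81  1.88 46.92] tilt -0.05 yaw -17.04 F [ 5.33  0.32 -0.52] M [ 0.156 -0.745 -0.241] open 0.176
t 25.25 xn y zn [-9.81  1.88 46.92] tilt -0.05 yaw -17.04 F [ 4.64  0.   -0.52] M [ 0.147 -0.752 -0.236] open 0.175
```

Emit:
carry_out(deltas="0 0.4 0 0 0 0 1; 0 0.8 0 0 0 0 1; 0 1.2 0 0 0 0 1; 0 1.2 0.4 0 0 0 1; 0 1.2 0.8 0 0 0 1; 0 1.2 0.8 0 0 0 1")

```text
time_s: 26.0
eef_pos: [0.5122, 0.1488, 0.0574]
eef_rot: [-0.002, 0.804, 0.595, 0.0]
wrist_force: [3.2, 1.5, 6.1]
opening: 0.177
grasp_force: 60.5
```

```bash
echo "0 1.2 0.8 0 0 0" >>log.txt
python3 - <<'E'
from h import *
where()
for i in range(3): s=vision.camera("side"); where()
E
```

```text
t 26.0 xn y zn [-9.2   1.68 46.2 ] tilt -0.12 yaw -17.0 F [2.6  2.35 6.05] M [ 0.199 -0.69  -0.217] open 0.177
t 26.05 xn y zn [-9.19  1.68 46.19] tilt -0.12 yaw -17.0 F [2.58 2.54 5.22] M [ 0.217 -0.635 -0.268] open 0.178
t 26.1 xn y zn [-9.2   1.68 46.18] tilt -0.12 yaw -17.01 F [3.59 2.56 5.62] M [ 0.201 -0.597 -0.253] open 0.177
t 26.15 xn y zn [-9.2   1.69 46.18] tilt -0.12 yaw -17.0 F [2.05 2.82 6.29] M [ 0.253 -0.578 -0.236] open 0.175
```

Emit:
carry_out(deltas="0 0 -0.6 0 0 0 1; 0 0.4 -0.6 0 0 0 1; 0 0.8 -0.6 0 0 0 1; 0 1.2 -0.6 0 0 0 1; 0 1.2 -0.6 0 0 0 1")

```text
time_s: 26.78
eef_pos: [0.5122, 0.1486, 0.0574]
eef_rot: [-0.002, 0.804, 0.595, -0.001]
wrist_force: [1.5, 4.2, 6.4]
opening: 0.181
grasp_force: 60.6
```

```bash
echo "0 1.2 -0.6 0 0 0" >>log.txt
python3 - <<'E'
from h import *
where()
for i in range(3): s=vision.camera("side"); where()
E
```

```text
t 26.77 xn y zn [-9.16  1.5  46.37] tilt -0.26 yaw -17.01 F [0.24 4.48 6.38] M [ 0.507 -0.335 -0.356] open 0.181
t 26.82 xn y zn [-9.19  1.5  46.35] tilt -0.26 yaw -17.0 F [-0.49  4.42  5.92] M [ 0.49  -0.314 -0.299] open 0.176
t 26.88 xn y zn [-9.15  1.5  46.38] tilt -0.25 yaw -17.01 F [-0.2   4.02  7.43] M [ 0.447 -0.316 -0.279] open 0.177
t 26.93 xn y zn [-9.13  1.51 46.38] tilt -0.25 yaw -17.0 F [-0.54  4.74  6.28] M [ 0.389 -0.382 -0.336] open 0.18
```

Emit:
carry_out(deltas="0 0 -0.3 -0.002 0 0 1; 0.5 0 -0.5 -0.0044 0 0 1; 0.5 0 -0.5 -0.0044 0 0 1; 0.5 0 -0.5 -0.0044 0 0 1")

```text
time_s: 27.42
eef_pos: [0.5123, 0.1485, 0.0575]
eef_rot: [-0.0, 0.804, 0.595, 0.0]
wrist_force: [2.0, 3.3, 1.5]
opening: 0.18
grasp_force: 60.0
```

```bash
echo "0.5 0 -0.5 -0.0044 0 0" >>log.txt
python3 - <<'E'
from h import *
where()
for i in range(3): s=vision.camera("side"); where()
E
```

```text
t 27.43 xn y zn [-9.03  1.48 46.08] tilt -0.01 yaw -17.01 F [0.99 3.72 1.52] M [ 0.526 -0.153 -0.326] open 0.18
t 27.48 xn y zn [-9.02  1.5  46.11] tilt -0.01 yaw -17.01 F [0.27 3.42 1.97] M [ 0.424 -0.136 -0.354] open 0.181
t 27.52 xn y zn [-9.04  1.51 46.07] tilt -0.01 yaw -17.01 F [0.62 2.99 1.47] M [ 0.419 -0.05  -0.393] open 0.174
t 27.57 xn y zn [-9.02  1.51 46.08] tilt -0.01 yaw -17.01 F [0.28 3.29 2.65] M [ 0.435 -0.113 -0.334] open 0.177
```

Emit:
carry_out(deltas="0 0 0 0 0 0 0.75; 0 0 0 0 0 0 0.65; 0 0 0 0 0 0 0.55; 0 0 0 0 0 0 0.5; 0 0 0 0 0 0 0.5; 0 0 -5 0 0 0 0.5; 0 0 -15 0 0 0 0.5; 0 0 -30 0 0 0 0.5; 0 0 -50 0 0 0 0.5; 0 0 -80 0 0 0 0.5; 0 0 -110 0 0 0 0.5; 0 0 -140 0 0 0 0.5")

```text
time_s: 29.08
eef_pos: [0.5128, 0.1484, 0.2001]
eef_rot: [0.0, 0.804, 0.595, 0.002]
wrist_force: [0.6, 0.4, 0.3]
opening: 0.501
grasp_force: 0.0
```

Emit:
carry_out(deltas="0 -40 -30 0 0 0 0.5; 0 -90 -60 0 0 0 0.5; 0 -130 -60 0 0 0 0.5; 0 -150 -60 0 0 0 0.5; 0 -150 -60 0 0 0 0.5; 0 -150 -60 0 0 0 0.5")

```text
time_s: 29.82
eef_pos: [0.3698, 0.192, 0.2584]
eef_rot: [0.0, 0.804, 0.595, 0.002]
wrist_force: [0.1, 0.6, -0.1]
opening: 0.497
grasp_force: 0.0
```

Run:
```python
from h import *
o,p,_=now();print(o["time_s"],p,o["wrist_force"],o["opening"])
s=vision.camera("side");t=vision.camera("top")
a=cv2.resize(s[185:270,215:315],(600,510),interpolation=2);cv2.imwrite("pics/s7.png",a);cv2.imwrite("pics/t7.png",t)
```

```text
29.825 [0.3698 0.192  0.2584] [ 0.0924  0.6479 -0.0849] 0.49715426998758644
```

View pics/s7.png

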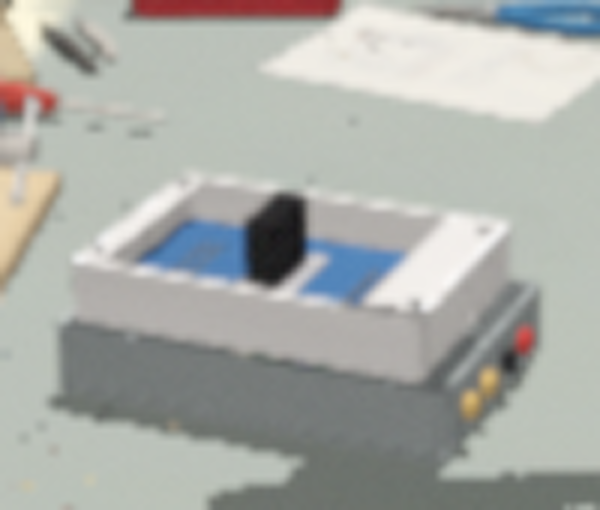

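```bash
python3 -c "
from bench import ctrl
print(ctrl.hand_in())"
```

```text
the job is handed in; nothing more can be done
None
```

The cover plate is back on the case: it lies flat on the ledges, under both lips, and rests against the end stop. I handed the job in at about 30 s. I viewed 12 pictures, which is over the limit of 10.

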